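# Pin the shaker gate shut

### The job

The vial block is ready on the shaker: swing the blue gate fully shut so that its steel lug lies in the fork, then take the red pin from its stand and push it down through the fork and the lug until its head sits flush on top of the fork. Leave the blue pin in the stand and do not shift the vial block.

Things in the scene. Friction and masses are not known exactly. Their poses are not given: they have to be found in the camera images.
- gate (a joint): the blue gate of the shaker: 0 rad = fully shut against its stop (lug hole lined up with the fork holes), grows as the gate swings open towards the robot; it starts 0.5 to 1.1 rad open. It turns about a vertical axis through gate_hinge with light friction (under 1 N at the post) and stays where it is left
- gate_hinge (a point): point on the gate's vertical hinge axis, 108 mm above the worktop; its frame is fixed to the shaker. In that frame the shut gate runs along -y to the fork, 170 mm away, and opens towards -x (clockwise from above): at angle q it points along (-sin q, -cos q). Its free end is a steel lug 30 x 28 x 10 mm with a 14 mm hole 170 mm from the axis
- gate_post (a point): grip point, 125 mm above the worktop, on the black round handle post on top of the gate, 100 mm from the hinge axis: 14 mm in diameter, from 94 to 143 mm height. The gate below it is a panel 8 mm thick, 56 to 94 mm high, with a rubber pad on its inner side; this point's x axis is square to the panel, y along it
- fork_hole (a point): centre of the hole's mouth in the top of the steel fork (clevis) at the right front corner of the white shaker, 108 mm above the worktop, z up, turned with the shaker. Two plates 34 x 32 x 10 mm, tops at 108 and 80 mm height, each with a vertical 13 mm hole countersunk to 19 mm; the shut gate's lug lies between them at 84 to 94 mm. Nothing stands above
- pin_red_grip (a point): centre of the red head of the pin to use: a cylinder 24 mm in diameter, 46 mm high. Below it a steel shank 10 mm in diameter, 55 mm long, its last 4 mm tapered. z runs up along the pin. It starts upright in one of two 12 mm holes of the grey pin stand (60 mm high), the head resting on the stand, this point 83 mm above the worktop; 56 to 112 g
- pin_red_seat (a point): centre of the underside of the red head, 23 mm below pin_red_grip along the pin; it comes to fork_hole when the pin is fully home. Two brass spring jaws under the fork's lower plate pinch the shank, so its own weight is seldom enough: press the last 10 mm home with 5 to 12 N; they then hold the pin
- pin_blue_grip (a point): centre of the blue head of a spare pin of the same size and shape in the other hole of the stand, 70 mm from the red pin; stays where it is
- pin_red: the red-headed pin itself; origin at the foot of the shank, z along the pin towards the head, 101 mm long in all
- vial_block: grey drilled block 66 x 115 x 24 mm with two small vials standing in it to about 104 mm above the worktop, lying loose between the kerbs on the shaker behind the gate; origin at the centre of its underside

How it is judged:
On the way, in this order (a step that is already met when the one before it is completed fails the run):
1. the gate is swung fully shut (value of joint gate below 0.03 rad), for 0.2 s.
2. the gate still shut, the red pin's foot is 20 mm down in the fork (horizontal distance between pin_red_seat and fork_hole below 0.006 m and z of pin_red in the frame of fork_hole below -0.02 m and value of joint gate below 0.03 rad), for 0.1 s.
At the end, for the whole second after the job is handed in: Gate shut (within 0.03 rad); red pin at rest and upright through fork and lug (tilt under 0.08 rad, 3 mm from the hole axis), underside of its head within 2.5 mm of the fork top; blue pin and vial block each within 20 mm of where they were (value of joint gate below 0.03 rad and horizontal distance between pin_red_seat and fork_hole below 0.003 m and z of pin_red_seat in the frame of fork_hole between -0.003 and 0.0025 m and angle between pin_red's own z axis and vertical below 0.08 rad and linear speed of pin_red below 0.01 m/s and distance of each of pin_blue_grip, vial_block from where it was at the start of the episode below 0.02 m); the robot touches nothing.
It fails at once if the blue pin is pulled out of its place (moved more than 20 mm) (distance of pin_blue_grip from where it was at the start of the episode above 0.02 m).
It fails at once if the vial block is shifted by more than 20 mm or tipped by more than 0.3 rad (distance of vial_block from where it was at the start of the episode above 0.02 m or angle between vial_block's own z axis and vertical above 0.3 rad).
It also fails if it takes over 50 s, if anything falls off the work surface, if the arm or the gripper's body presses on something with over 40 N, if the wrist force passes 120 N, or if a joint passes its speed limit or range.

### The arm

A 6-joint arm with a two-finger parallel gripper is mounted at the origin on a cart in front of the work surface, level with it; the furniture and walls round the work are solid. World frame = base frame: x ahead of the robot, y to its left, z up, the work surface at z = 0. Lengths are in m, angles in rad, forces in N, time in s.
With the tool pointing down it reaches from about 0.35 to 0.975 m from the base axis. Payload 7.1 kg.
Tool frame: the origin (TCP) lies midway between the tips of the shut fingers; the grasp point (between the pads) lies 19 mm behind it; z points along the fingers, x is the direction in which the jaws open and shut, and the axes are right-handed (so a half turn about z gives the same grasp; the last joint's range is limited). The gripper opens to 88 mm and grips with 3 to 60 N. Pads are 20 mm wide; open, the fingers measure 115 mm over their backs; the gripper's body (75 mm by 178 mm) begins 61 mm behind the grasp point.
Start: joints at [1.223, 0.423, 1.63, -0, 1.089, -0.019], TCP at [0.202, 0.592, 0.223] pointing down, gripper open.
Joint ranges: [-3, 3], [-0.9, 2.11], [0.09, 2.58], [-1.31, 4.45], [0.11, 2.69], [-2.54, 2.54]. Speed limits (rad/s): [2.39, 2.39, 3.01, 3.14, 3.14, 3.14].

### API

Orientations are given as a unit quaternion [w, x, y, z].
In Python, from station import move_pose, movel, movej, command_gripper, wait, inverse_kinematics, read_camera, camera_info, MotionError, job_done, get_time, get_joint_pos, get_qvel, get_effort, get_tcp_pos, get_ee_rot, get_ft_force, get_ft_torque, get_grip_width gives the robot as it stands. Calls block until the motion is done:
- move_pose(position, orientation): joint-space move of the TCP to a pose.
- movel(position, frame=None, v=0.15, until_force=None): straight line of the TCP; frame=None keeps the orientation; v is the mean speed in m/s. With until_force (N) it stops when the force on the tool has changed by that much, and returns True; else False.
- movej(angles): joint-space move.
- command_gripper(opening): opening from 0.0 (shut) to 1.0 (fully open); the grip force is fixed at half the most; returns when the fingers have stopped.
- wait(seconds).
- inverse_kinematics(position, orientation): joint angles nearest the present ones, or None.
- read_camera(name): name is "scene" or "side" or "wrist"; returns the picture (384x512x3 uint8, red, green, blue); there is no depth.
- camera_info(name): a dict with "intrinsics" (3x3 intrinsics, pixels), "T" (4x4, takes a point from camera to world coordinates); the wrist camera has in their place "tool_from_camera" (4x4, takes a point from camera to tool coordinates, whose origin is the TCP and whose axes are the tool frame's). Camera axes: x right, y up, looking along -z (the intrinsics and any distortion apply to the point x, -y, -z); pixel columns grow to the right and rows downward; lengths in m; the calibration is good to about 2 mm. The wrist camera is an equidistant fisheye: a pixel r from the principal point sees the ray r / f radians off the axis. A picture is of the moment at which its call begins: read the wrist's pose just before it. camera_info takes no time and is no camera call.
A pose or a line that the arm cannot do raises MotionError and nothing moves.
- job_done(): hands the job in, once; it reports no verdict.
Readings, each from a call of its own:
- get_time(): time.
- get_joint_pos(): joint angles.
- get_qvel(): joint speeds.
- get_effort(): joint torques, N m.
- get_tcp_pos(): TCP position.
- get_ee_rot(): TCP orientation.
- get_ft_force(): force on the tool from outside, world axes, zero at the start.
- get_ft_torque(): the same for the moment, N m.
- get_grip_width(): opening from 0.0 (shut) to 1.0 (fully open).
Only numpy, scipy, OpenCV 4.12 (cv2) and the standard library are available. Lean on these libraries where they do the work, as an engineer would, in place of code of your own. Each camera call takes 0.05 s, during which the arm holds its last target.

## Working session

There is one attempt and no reset: what is moved stays moved. The work goes in short steps, each a Python script; the robot and the scene stay as the last script left them, time stands still between calls to the robot, and variables do not carry over. Pictures are saved under pics/ and viewed, and the job is handed in when it is done.

```bash
mkdir -p pics; ls; python3 - <<'E'
from station import *
import cv2,numpy as np
np.set_printoptions(precision=4,suppress=True)
for n in ["scene","side","wrist"]:
    i=camera_info(n); print(n,i)
print(get_time(),get_tcp_pos(),get_ee_rot())
for n in ["scene","side","wrist"]:
    cv2.imwrite(f"pics/{n}0.png",cv2.cvtColor(read_camera(n),cv2.COLOR_RGB2BGR))
print(get_time())
E
```

```text
pics
scene {'intrinsics': array([[434.734 ,   0.    , 256.4946],
       [  0.    , 434.734 , 191.579 ],
       [  0.    ,   0.    ,   1.    ]]), 'T': array([[-0.9055,  0.3716, -0.205 ,  0.2925],
       [-0.4243, -0.7812,  0.4579,  0.4414],
       [ 0.01  ,  0.5016,  0.865 ,  1.1402],
       [ 0.    ,  0.    ,  0.    ,  1.    ]])}
side {'intrinsics': array([[397.8372,   0.    , 256.8031],
       [  0.    , 397.8372, 188.7114],
       [  0.    ,   0.    ,   1.    ]]), 'T': array([[ 0.3374,  0.5066, -0.7934, -0.2919],
       [-0.9411,  0.1991, -0.2732, -0.3919],
       [ 0.0195,  0.8389,  0.544 ,  0.6819],
       [ 0.    ,  0.    ,  0.    ,  1.    ]])}
wrist {'intrinsics': array([[297.3186,   0.    , 253.5569],
       [  0.    , 297.3186, 194.1858],
       [  0.    ,   0.    ,   1.    ]]), 'tool_from_camera': array([[ 1.    ,  0.0008, -0.0001, -0.0008],
       [ 0.0007, -0.9661, -0.2584, -0.0704],
       [-0.0003,  0.2584, -0.9661, -0.1614],
       [ 0.    ,  0.    ,  0.    ,  1.    ]])}
0.0 [0.2016 0.591  0.2219] [ 0.0004  0.8133  0.5819 -0.0006]
0.15
```

View pics/scene0.png

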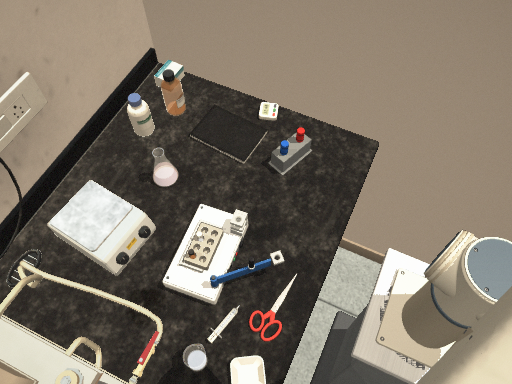

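View pics/side0.png

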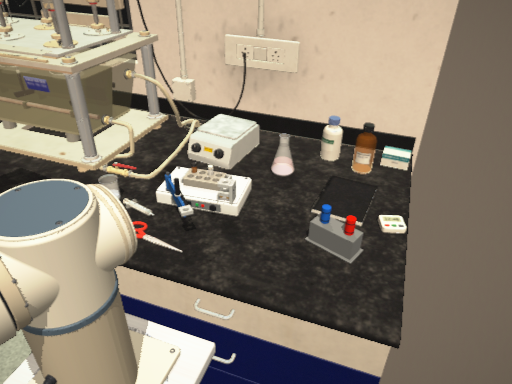

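View pics/wrist0.png

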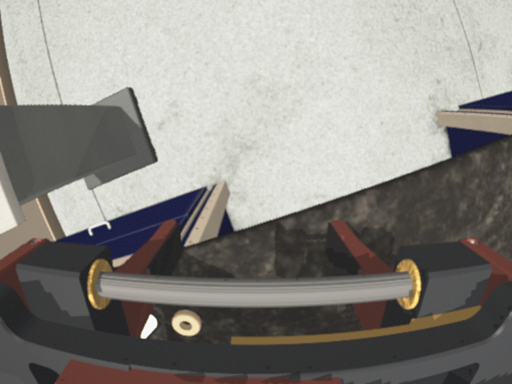

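The scene view shows the shaker with the gate's hinge near (213,282), the post near (250,266) and the lug near (278,257). The fork is near (238,218), the red pin at (300,134) and the blue pin at (285,147). I'll zoom in for pixel positions.

```bash
python3 - <<'E'
import cv2
a=cv2.imread('pics/scene0.png')[190:310,160:300]; cv2.imwrite('pics/z1.png',cv2.resize(a,None,fx=5,fy=5,interpolation=cv2.INTER_CUBIC))
a=cv2.imread('pics/side0.png')[160:230,150:260]; cv2.imwrite('pics/z2.png',cv2.resize(a,None,fx=7,fy=7,interpolation=cv2.INTER_CUBIC))
a=cv2.imread('pics/scene0.png')[115:185,260:320]; b=cv2.imread('pics/side0.png')[195:265,300:370]
import numpy as np
cv2.imwrite('pics/z3.png',cv2.resize(np.hstack([a,b]),None,fx=6,fy=6,interpolation=cv2.INTER_CUBIC))
E
```

```text
(no output)
```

View pics/z1.png

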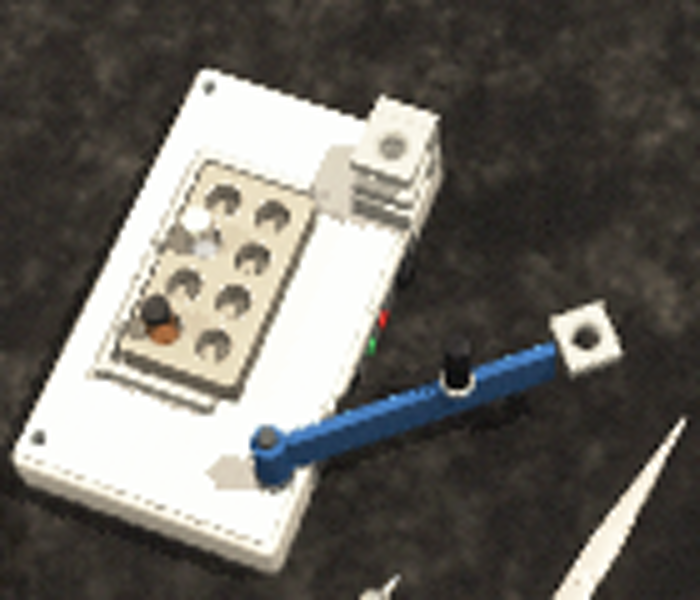

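View pics/z2.png

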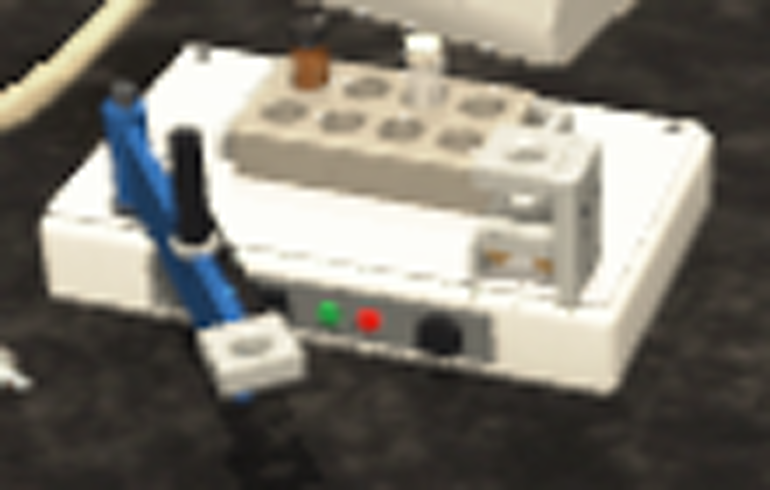

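View pics/z3.png

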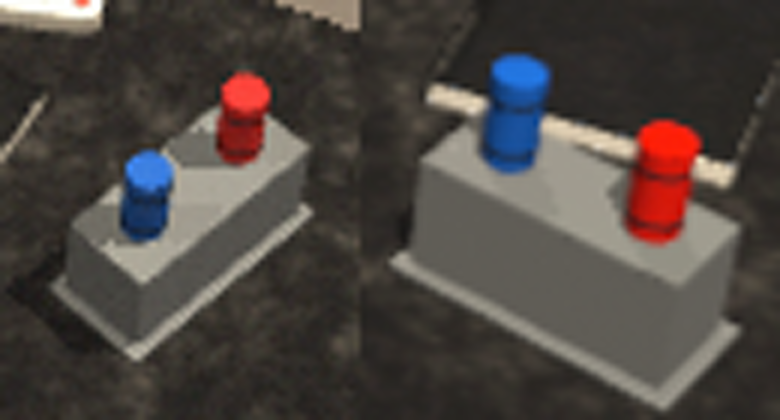

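```bash
cat > h.py <<'E'
import numpy as np, cv2
from station import *
np.set_printoptions(precision=4,suppress=True)
def ray(n,u,v):
    i=camera_info(n);K=i['intrinsics'];T=i['T']
    d=np.array([(u-K[0,2])/K[0,0],-(v-K[1,2])/K[1,1],-1.]); return T[:3,3],T[:3,:3]@d
def atz(n,u,v,z):
    o,d=ray(n,u,v); return o+d*(z-o[2])/d[2]
def wpose():
    p=np.array(get_tcp_pos());q=np.array(get_ee_rot()); 
    from scipy.spatial.transform import Rotation as R
    return p,R.from_quat([q[1],q[2],q[3],q[0]]).as_matrix()
def watz(u,v,z,p,Rm):
    i=camera_info('wrist');K=i['intrinsics'];X=i['tool_from_camera']
    a=np.array([u-K[0,2],v-K[1,2]]);r=np.hypot(*a);th=r/K[0,0]
    d=np.array([np.sin(th)*a[0]/r,-np.sin(th)*a[1]/r,-np.cos(th)])
    o=p+Rm@X[:3,3]; d=Rm@X[:3,:3]@d
    return o+d*(z-o[2])/d[2]
def quat(yaw):
    # tool down, tool x axis at angle yaw in world
    from scipy.spatial.transform import Rotation as R
    x=np.array([np.cos(yaw),np.sin(yaw),0]);z=np.array([0,0,-1.]);y=np.cross(z,x)
    q=R.from_matrix(np.c_[x,y,z]).as_quat(); return [q[3],q[0],q[1],q[2]]
def snap(n,name):
    im=read_camera(n); cv2.imwrite('pics/'+name,cv2.cvtColor(im,cv2.COLOR_RGB2BGR)); return im
E
python3 - <<'E'
from h import *
P={'fork':((393,148),(527,153),.108),'hinge':((267,437),(123,92),.108),'post':((457,350),(185,135),.143),'lug':((587,337),(248,345),.094)}
R={}
f=lambda p,s,o:((p[0]+.5)/s-.5+o[0],(p[1]+.5)/s-.5+o[1])
for k,(a,b,z) in P.items():
    A=atz('scene',*f(a,5,(160,190)),z);B=atz('side',*f(b,7,(150,160)),z);R[k]=(A+B)/2;print(k,A,B)
for k,a,b in (('red',(246,88),(668,138)),('blue',(150,167),(520,75))):
    A=atz('scene',*f(a,6,(260,115)),.106);B=atz('side',*f(b,6,(240,195)),.106);R[k]=(A+B)/2;print(k,A,B)
for a,b in (('hinge','fork'),('hinge','lug'),('hinge','post'),('red','blue')):
    d=R[b]-R[a];print(a,b,np.hypot(*d[:2]),np.arctan2(d[1],d[0]))
E
```

```text
fork [ 0.545  -0.0078  0.108 ] [ 0.5476 -0.0105  0.108 ]
hinge [0.5307 0.161  0.108 ] [0.5307 0.1581 0.108 ]
post [0.4598 0.0923 0.143 ] [0.4619 0.0878 0.143 ]
lug [0.4109 0.0403 0.094 ] [0.4124 0.0395 0.094 ]
red [ 0.5098 -0.359   0.106 ] [ 0.5106 -0.3573  0.106 ]
blue [ 0.5339 -0.2932  0.106 ] [ 0.5321 -0.2928  0.106 ]
hinge fork 0.1694207278600496 -1.4786748639898675
hinge lug 0.16880779336942747 -2.3535232940830872
hinge post 0.09858010406569444 -2.358383481781448
red blue 0.06896579623384175 1.234156112380592
```

The two cameras agree within 2–5 mm, and the lengths match the sizes given: 169 mm hinge to fork, 169 mm hinge to lug, 99 mm hinge to post and 69 mm pin to pin. The gate is about 0.88 rad open and the shaker yaw is about 0.09. Next I'll push the post shut with closed fingers.

```bash
python3 - <<'E'
import cv2,numpy as np
a=cv2.imread('pics/s1.png')[190:310,150:310]; cv2.imwrite('pics/z4.png',cv2.resize(a,None,fx=5,fy=5,interpolation=cv2.INTER_CUBIC))
E
```

```text
(no output)
```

View pics/z4.png

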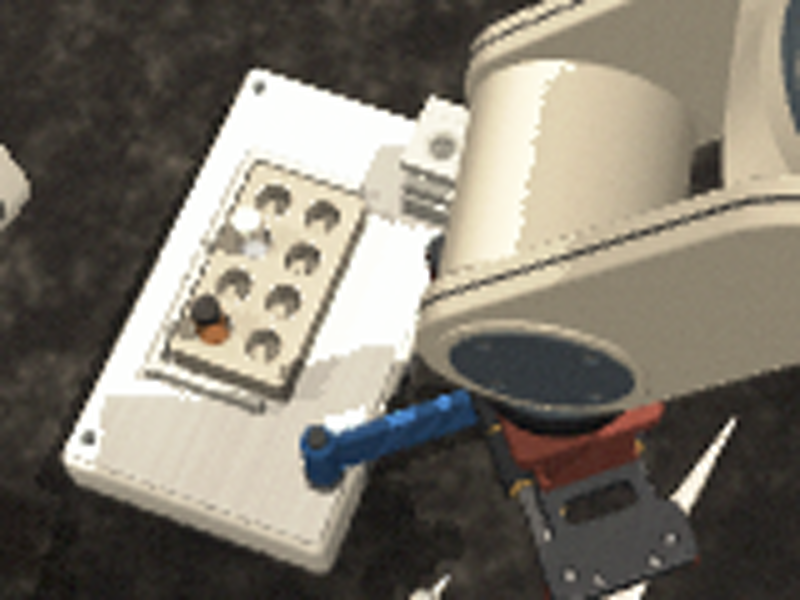

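View pics/w1.png

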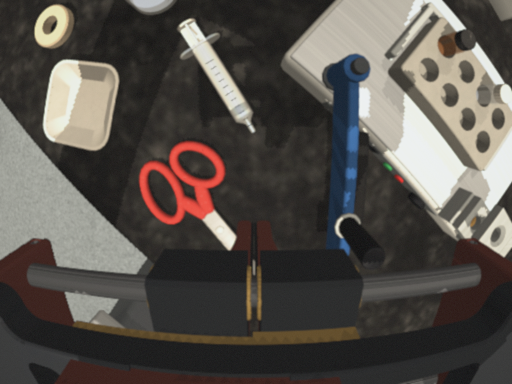

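The scene view shows the shut fingers just on the open side of the post. In the wrist view the post base is at (345,225), beside the fingers, so nothing is in contact yet. I'll sweep the arc.

```bash
python3 - <<'E'
from h import *
H=np.array([.5307,.1595]);yaw0=.092
def post(q,off):
    a=yaw0; Rz=np.array([[np.cos(a),-np.sin(a)],[np.sin(a),np.cos(a)]])
    return H+Rz@(.1*np.array([-np.sin(q),-np.cos(q)])+off*np.array([-np.cos(q),np.sin(q)]))
off=.0215
movel([*post(.88,off),.108],v=.1,until_force=8); print(get_time(),get_ft_force())
for q in (.7,.5,.3,.12):
    r=movel([*post(q,off),.108],quat(yaw0-q),v=.1,until_force=12); print(q,r,get_time(),get_tcp_pos()[:2],get_ft_force())
r=movel([*post(-.08,off),.108],quat(yaw0),v=.03,until_force=8); print(r,get_time(),get_tcp_pos()[:2],get_ft_force(),post(0,off))
snap('wrist','w2.png')
E
```

```text
4.675 [-0.3453  1.1498 -0.5803]
0.7 False 5.0083 [0.4555 0.0899] [-0.4016  0.155  -0.5829]
0.5 False 5.3667 [0.4708 0.0766] [-0.1429  0.3089  0.1518]
0.3 False 5.725 [0.4885 0.0665] [ 0.6596 -0.24    0.4863]
0.12 False 6.0583 [0.5058 0.0605] [0.5729 0.1256 0.0999]
True 6.725 [0.5243 0.0575] [-0.1906 -0.1239  0.5171] [0.5185 0.0579]
```

View pics/w2.png

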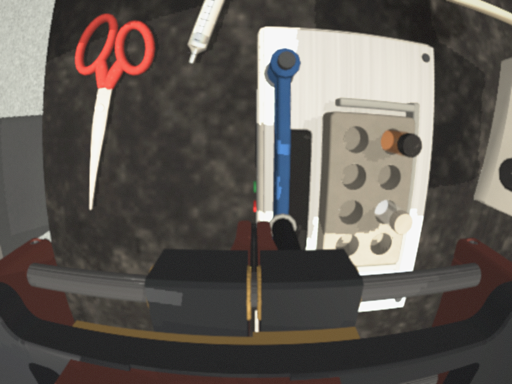

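The gate lies along the front of the block and the post is against the fingers. The push stopped on force. I'll press once more to confirm the stop, then back off and look at the lug.

```bash
python3 - <<'E'
from h import *
yaw0=.092
d=np.array([np.cos(yaw0),np.sin(yaw0),0])
p=np.array(get_tcp_pos()); r=movel(p+d*.01,v=.02,until_force=10); print(r,get_time(),(np.array(get_tcp_pos())-p)@d,get_ft_force())
wait(.1)
p=np.array(get_tcp_pos()); movel(p-d*.03,v=.1); p=np.array(get_tcp_pos());movel([p[0],p[1],.2],v=.3)
# move to above fork for a wrist view
command_gripper(.7)
move_pose([.43,-.01,.28],quat(yaw0)); 
print(get_time(),wpose()); snap('wrist','w3.png');snap('side','d3.png');snap('scene','s3.png')
a=cv2.imread('pics/d3.png')[160:230,150:260]; cv2.imwrite('pics/z5.png',cv2.resize(a,None,fx=7,fy=7,interpolation=cv2.INTER_CUBIC))
E
```

```text
True 7.05 -0.00020172115456165376 [-1.0715  0.0059  1.3122]
9.6583 (array([ 0.4305, -0.0099,  0.28  ]), array([[ 0.9959,  0.0908,  0.0015],
       [ 0.0908, -0.9959,  0.0002],
       [ 0.0016, -0.0001, -1.    ]]))
```

View pics/w3.png

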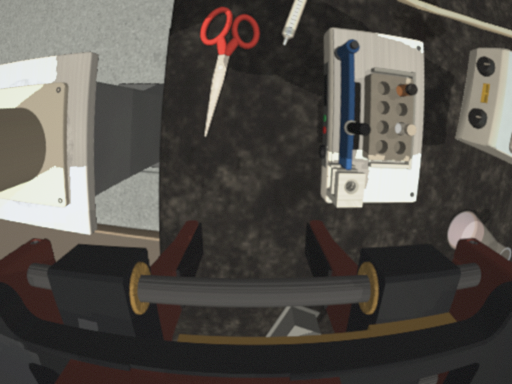

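View pics/z5.png

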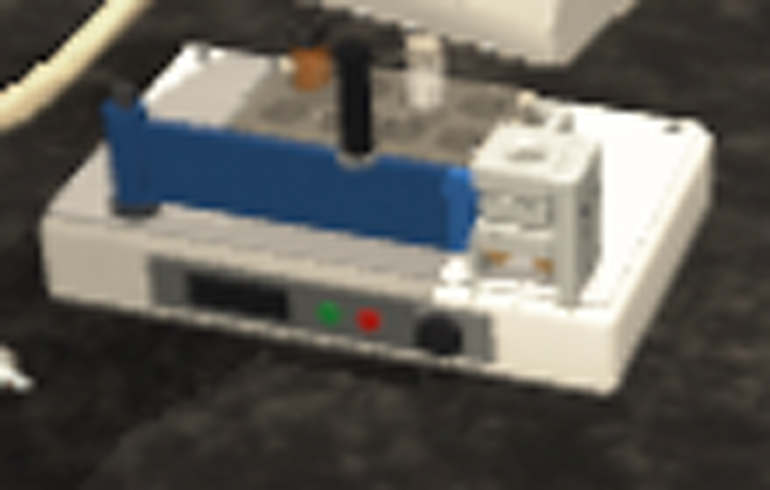

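View pics/s3.png

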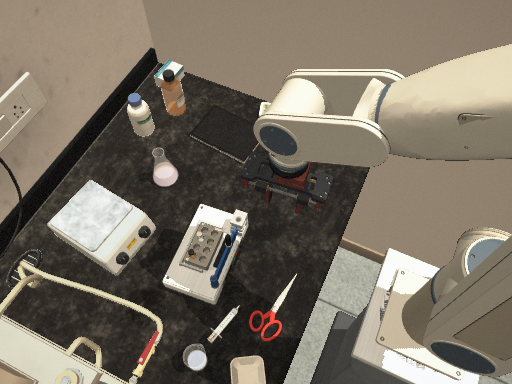

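From the wrist the gate lies straight into the fork, and the side view shows the lug between the plates. The fork hole is at (350,186) in the wrist view. I'll take near-nadir wrist views of the fork and then of the red pin.

```bash
python3 - <<'E'
from h import *
yaw0=.092
p,Rm=wpose(); print('fork from w3',watz(350,186,.108,p,Rm))
move_pose([.552,-.08,.22],quat(yaw0)); p,Rm=wpose(); snap('wrist','w4.png'); np.savez('w4.npz',p=p,R=Rm); print(get_time())
move_pose([.487,-.424,.22],quat(-.337)); p,Rm=wpose(); snap('wrist','w5.png'); np.savez('w5.npz',p=p,R=Rm); print(get_time())
for n in ('w4','w5'):
    a=cv2.imread(f'pics/{n}.png')[40:190,153:353]; cv2.imwrite(f'pics/{n}z.png',cv2.resize(a,None,fx=4,fy=4,interpolation=cv2.INTER_CUBIC))
E
```

```text
fork from w3 [ 0.5448 -0.0076  0.108 ]
10.5167
11.8833
```

View pics/w4z.png

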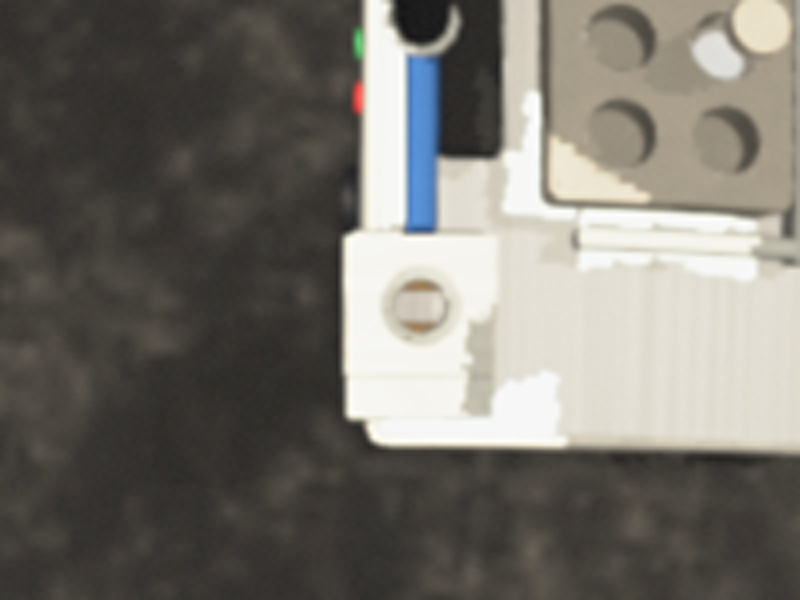

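View pics/w5z.png

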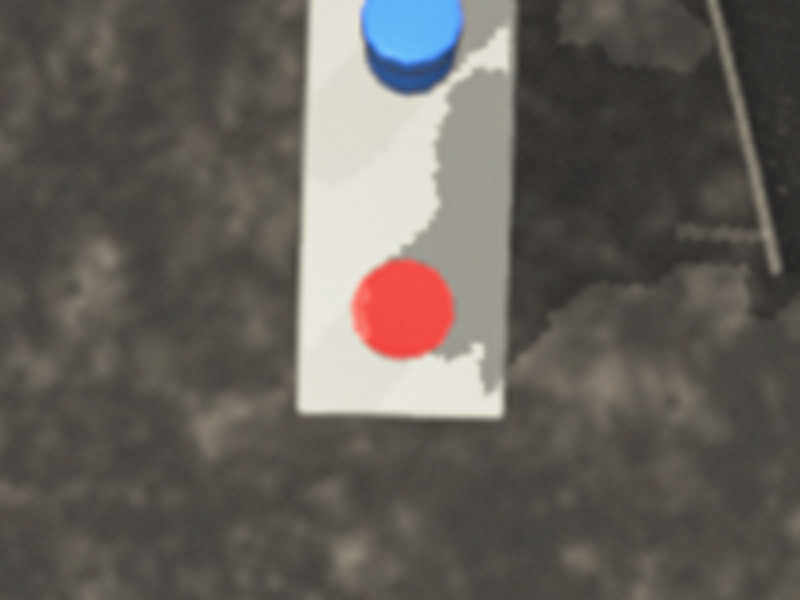

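The lug hole is lined up, because the brass jaws show through all three holes. The mouth of the fork hole is at zoom (421,305), and the red head is at zoom (403,309).

```bash
python3 - <<'E'
from h import *
f=lambda x,y:((x+.5)/4-.5+153,(y+.5)/4-.5+40)
D=np.load('w4.npz');F=watz(*f(421,305),.108,D['p'],D['R']);print('fork',F)
D=np.load('w5.npz');r=watz(*f(403,309),.106,D['p'],D['R']);print('red',r)
np.savez('pts.npz',F=F,r=r)
yaw=-.337
command_gripper(.75)
move_pose([r[0],r[1],.15],quat(yaw))
hit=movel([r[0],r[1],.069],v=.12,until_force=8); print(hit,get_time(),get_tcp_pos())  # grasp point .088
command_gripper(0); print(get_grip_width(),get_grip_width()*.088,get_ft_force(),get_time())
snap('wrist','w6.png');snap('side','d6.png')
E
```

```text
fork [ 0.5481 -0.0089  0.108 ]
red [ 0.5102 -0.3572  0.106 ]
False 13.5083 [ 0.5107 -0.3579  0.0697]
0.2687403457117051 0.023649150422630046 [-0.8048  0.002   1.8413] 14.2417
```

View pics/w6.png

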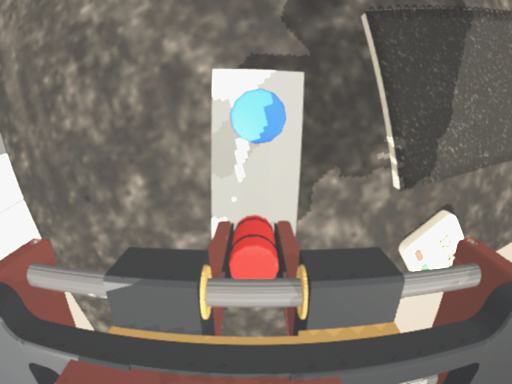

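The grip width is 23.6 mm, so the head is held. The blue pin has not moved. I'll lift the pin, carry it high and check it above the fork.

```bash
python3 - <<'E'
from h import *
F=np.array([.5472,-.0091])
p=get_tcp_pos(); movel([p[0],p[1],.16],v=.15)
print(get_time(),get_grip_width(),get_ft_force())
movel([p[0],p[1],.24],v=.3)
move_pose([*F,.24],quat(.092-np.pi/2*0)); 
movel([*F,.188],v=.15)
print(get_time(),get_tcp_pos(),get_grip_width(),get_ft_force(),wpose()[1])
snap('side','d7.png');snap('scene','s7.png');snap('wrist','w7.png')
a=cv2.imread('pics/d7.png')[130:210,180:280]; cv2.imwrite('pics/z7.png',cv2.resize(a,None,fx=7,fy=7,interpolation=cv2.INTER_CUBIC))
a=cv2.imread('pics/s7.png')[180:260,190:290]; cv2.imwrite('pics/z8.png',cv2.resize(a,None,fx=7,fy=7,interpolation=cv2.INTER_CUBIC))
E
```

```text
15.1 0.26592245013860705 [-0.5248  0.6278 -1.7917]
17.3333 [ 0.5474 -0.0098  0.188 ] 0.26640425399202994 [ 0.1561  0.8929 -0.3756] [[ 0.9959  0.0907 -0.0004]
 [ 0.0907 -0.9959 -0.    ]
 [-0.0004 -0.     -1.    ]]
```

View pics/z7.png

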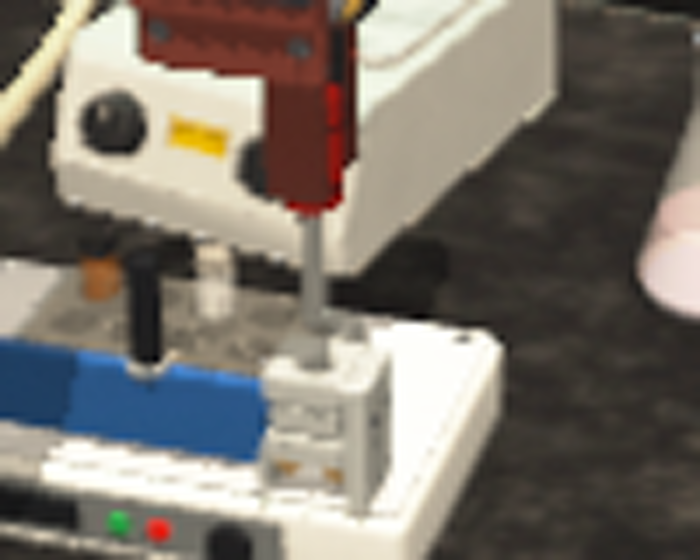

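View pics/z8.png

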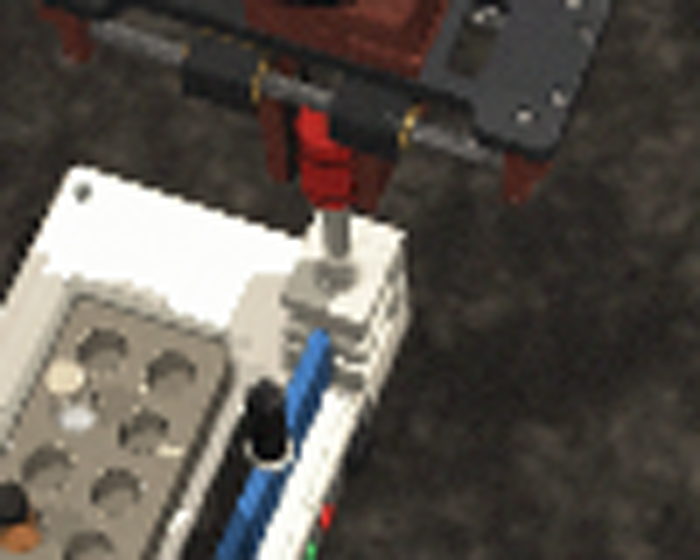

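View pics/w7.png

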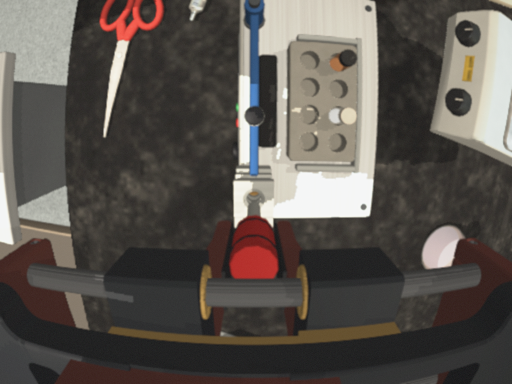

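In the side and scene views the shank is upright and its axis meets the hole. I'll lower it with a force guard.

```bash
python3 - <<'E'
from h import *
p=get_tcp_pos()
x,y=.5470,-.0086   # command bias ~0.5 mm in y seen
for z,v,f in ((.165,.06,5),(.150,.04,5),(.133,.04,6)):
    r=movel([x,y,z],v=v,until_force=f); print(z,r,get_time(),get_tcp_pos(),get_ft_force(),get_grip_width())
    if r: break
snap('side','d8.png');snap('scene','s8.png')
a=cv2.imread('pics/d8.png')[130:210,180:280]; b=cv2.imread('pics/s8.png')[180:260,190:290]; cv2.imwrite('pics/z9.png',cv2.resize(np.hstack([a,b]),None,fx=4,fy=4,interpolation=cv2.INTER_CUBIC))
E
```

```text
0.165 False 18.0167 [ 0.5467 -0.0086  0.1646] [ 0.0749 -0.7326 -0.8   ] 0.2664871526380537
0.15 False 18.5417 [ 0.5468 -0.0086  0.1498] [-0.5743 -0.2332 -1.3315] 0.2645512802326237
0.133 False 19.1167 [ 0.5468 -0.0086  0.1327] [ 0.0061  0.0731 -1.2703] 0.26933085240243243
```

View pics/z9.png

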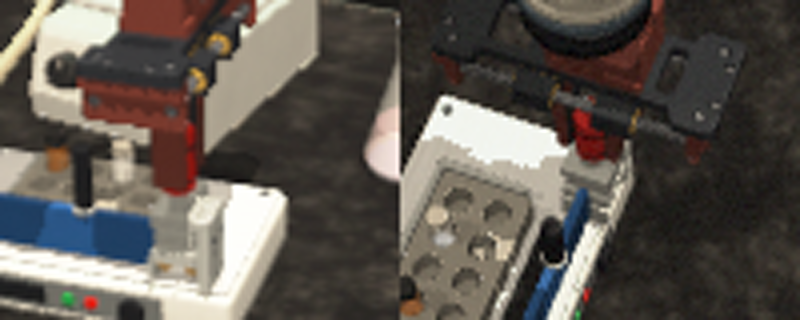

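The pin went in freely: the foot is about 40 mm down, no contact force, and the head is near the fork. Now I'll press it home.

```bash
python3 - <<'E'
from h import *
x,y=.5470,-.0086
for z in (.122,.118,.115,.112):
    r=movel([x,y,z],v=.02,until_force=20); print(z,r,get_time(),get_tcp_pos(),get_ft_force(),get_grip_width())
    if r: break
snap('side','d9.png');snap('scene','s9.png')
a=cv2.imread('pics/d9.png')[130:210,180:280]; b=cv2.imread('pics/s9.png')[180:260,190:290]; cv2.imwrite('pics/z10.png',cv2.resize(np.hstack([a,b]),None,fx=4,fy=4,interpolation=cv2.INTER_CUBIC))
E
```

```text
0.122 False 19.9167 [ 0.5472 -0.0087  0.122 ] [ 0.1365 -1.0186 -0.2308] 0.2647323610603264
0.118 False 20.2667 [ 0.5474 -0.0086  0.1176] [ 4.1801 -0.8093 -5.9557] 0.2646225268170037
0.115 True 20.475 [ 0.5476 -0.0086  0.117 ] [-1.3904  0.7628  7.299 ] 0.26814943005412045
```

View pics/z10.png

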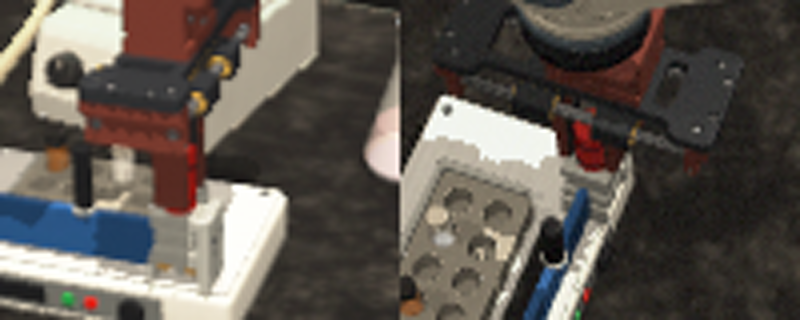

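It stopped hard at TCP z 0.117, against 0.1177 expected for flush. I'll release, rise and look.

```bash
python3 - <<'E'
from h import *
command_gripper(.6); p=get_tcp_pos(); movel([p[0],p[1],.2],v=.15); 
command_gripper(0)
move_pose([.50,-.10,.24],quat(.092))
print(get_time()); p,Rm=wpose(); snap('side','d10.png');snap('scene','s10.png');snap('wrist','w10.png');np.savez('w10.npz',p=p,R=Rm)
a=cv2.imread('pics/d10.png')[130:210,170:270]; cv2.imwrite('pics/z11.png',cv2.resize(a,None,fx=7,fy=7,interpolation=cv2.INTER_CUBIC))
a=cv2.imread('pics/s10.png')[180:280,190:290]; b=cv2.imread('pics/w10.png')[40:240,210:410];cv2.imwrite('pics/z12.png',np.hstack([cv2.resize(a,(400,400),interpolation=cv2.INTER_CUBIC),cv2.resize(b,(400,400),interpolation=cv2.INTER_CUBIC)]))
E
```

```text
23.35
```

View pics/z11.png

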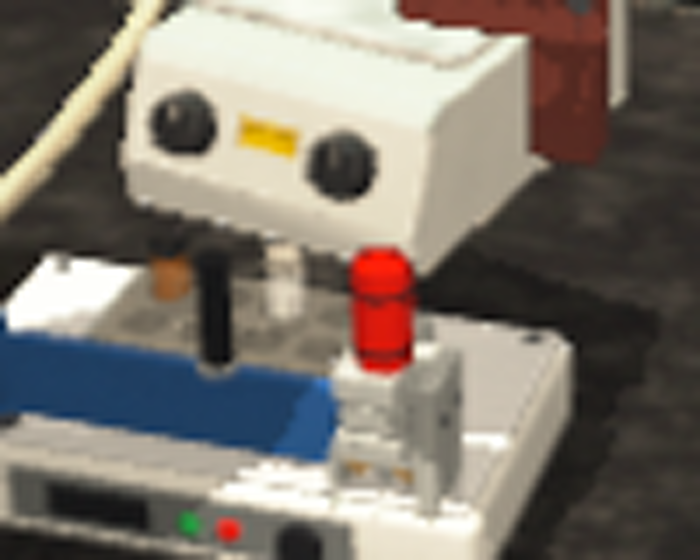

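View pics/z12.png

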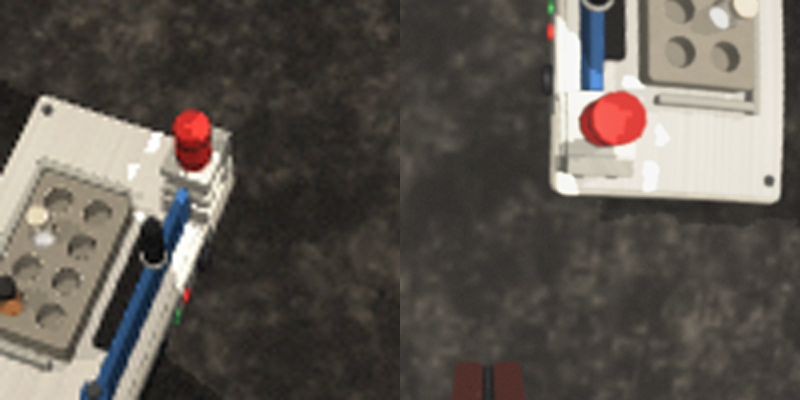

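The pin is upright and its head appears to sit on the fork. To check the height and make sure it is home, I'll press the head top with the shut fingertips. Contact should come at z≈0.154.

```bash
python3 - <<'E'
from h import *
f=lambda p:((p[0]+.5)/7-.5+170,(p[1]+.5)/7-.5+130)
print('head top side',atz('side',*f((383,262)),.154))
move_pose([.5475,-.0088,.19],quat(.092))
movel([.5475,-.0088,.160],v=.08,until_force=6); print(get_tcp_pos())
r=movel([.5475,-.0088,.148],v=.015,until_force=14); print(r,get_time(),get_tcp_pos(),get_ft_force())
movel([.5475,-.0088,.22],v=.15); move_pose([.45,-.12,.28],quat(.092)); 
wait(.3);print(get_time(),wpose()[0],get_ft_force()); p,Rm=wpose();np.savez('w13.npz',p=p,R=Rm)
snap('side','d13.png');snap('scene','s13.png');snap('wrist','w13.png')
a=cv2.imread('pics/d13.png')[130:230,150:270]; b=cv2.imread('pics/s13.png')[180:280,190:290]; cv2.imwrite('pics/z13.png',np.hstack([cv2.resize(a,(480,400),interpolation=cv2.INTER_CUBIC),cv2.resize(b,(320,400),interpolation=cv2.INTER_CUBIC)]))
E
```

```text
head top side [ 0.5462 -0.0107  0.154 ]
[ 0.5474 -0.0093  0.1599]
True 25.075 [ 0.5479 -0.0089  0.1544] [-1.3134  0.326   5.6908]
26.65 [ 0.4504 -0.1193  0.2793] [-0.0942  0.2318 -0.2781]
```

View pics/z13.png

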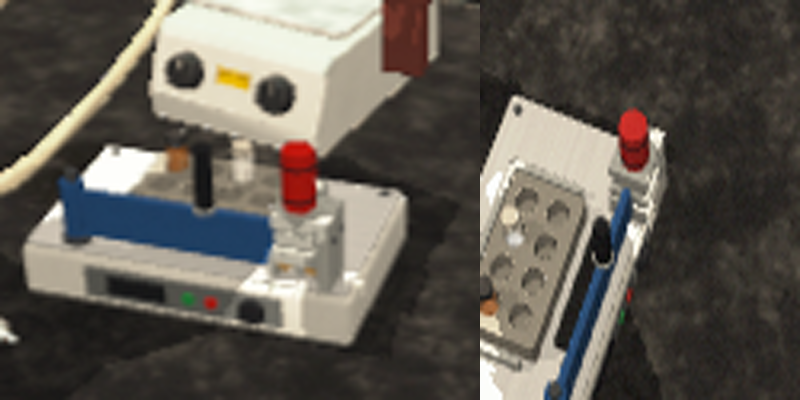

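View pics/w13.png

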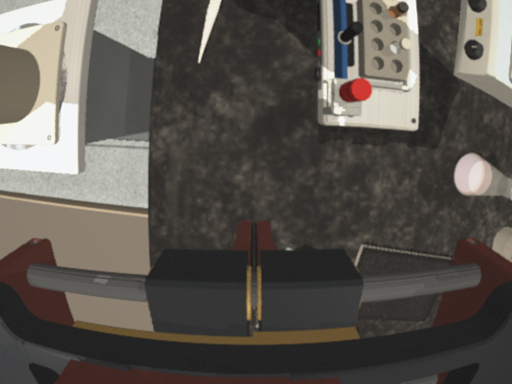

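View pics/s13.png

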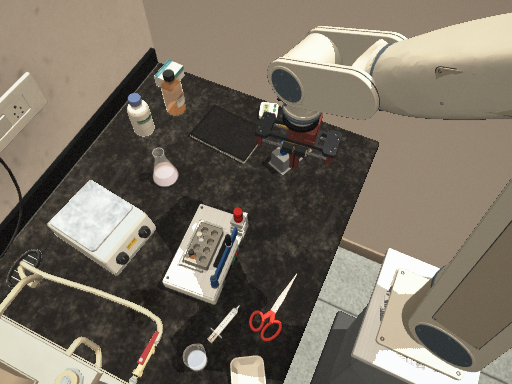

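The fingertip press stopped at z = 0.1544 (0.154 is flush). The pin stands upright in the shut gate, the block is where it was, and the arm is clear. Handing in.

```bash
python3 - <<'E'
from station import *
job_done(); print(get_time())
E
```

```text
the job is handed in; nothing more can be done
the job is handed in; nothing more can be done
```

I swung the blue gate shut with the closed fingers, then put the red pin through the fork and lug and pressed it home. I handed the job in shortly after 26.65 s on the robot's clock; it gives no verdict.

- **Gate:** the push ended on a firm stop. The wrist view then showed the brass jaws through all three holes, so the lug was lined up with the fork. I did not measure the gate angle directly.
- **Pin:** it went in without resistance and came to a hard stop at TCP z 0.117 (0.1177 expected for flush). A second press on top of the head with shut fingers stopped at 0.1544 (0.154 is flush). The last pictures show it upright.
- **Fork position:** the camera estimates of the hole differed by about 3 mm, so I used a mean. The last side-camera reading of the head was about 2 mm from that point, which is within the calibration error.
- **Other parts:** the vial block looks unmoved in the last pictures. I last saw the blue pin clearly in the stand while gripping the red one; I did not re-measure it after that, and the gripper partly hid it in the final scene view. The arm was clear of everything at hand-in.

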